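# Hold the test probe in the panel socket

### The arm

A 7-joint arm with a two-finger parallel gripper is mounted at the origin on the work surface. World frame = base frame: x ahead of the robot, y to its left, z up, the work surface at z = 0. Lengths are in m, angles in degrees, forces in N, time in s.
With the tool pointing down it reaches from about 0.425 to 0.8 m from the base axis. Payload 8.3 kg.
Tool frame: the origin (TCP) lies at the very end of the fingers, on their centre line; the grasp point (between the pads) lies 19 mm behind it (r.grasp_offset is the distance from the TCP to the grasp point, in m); z points along the fingers, y is the line along which they close (so a half turn about z gives the same grasp; the last joint's range is limited). The gripper opens to 85 mm and grips with 20 to 120 N. Pads are 22 mm wide; open, the fingers measure 114 mm over their backs; the gripper's body (76 mm by 85 mm) begins 54 mm behind the grasp point. The pads swing forward as they close: fully open they stand 13 mm farther back than shut.
Start: joints at [69.849, 21.967, 0.94, 78.501, -0.361, 79.538, -2.664], TCP at [0.178, -0.599, 0.231] pointing down, gripper open.
Joint ranges: [-169.22, 169.22], [-14.56, 117.87], [-87.37, 89.26], [10.42, 133.3], [-82.24, 262.24], [0.94, 117.77], [-172.7, 172.7]. Speed limits (degrees/s): [136.94, 136.94, 172.46, 172.46, 180, 180, 180].

### API

Orientations are given as [roll, pitch, yaw] about the fixed x, y, z axes, in that order (R = Rz(yaw) Ry(pitch) Rx(roll)).
In Python, from station import r gives the robot as it stands.
- The arm moves only by the tool apply_moves, never from a script. Its argument "increments" is text: rows parted by semicolons, each of 7 numbers parted by spaces: the shift along the world's x, y, z as a fraction of full scale, then the turn, a rotation vector about the world's x, y, z as a fraction of full scale, then the gripper command: -1 is shut, 1 is fully open, values between are in proportion. In form: x y z ax ay az claw; .... A call has exactly 8 rows; each row is the pose to reach, as a shift and turn from the pose commanded when the call began; what a row does not reach only later rows make up. Full scale, the value 1, is 10 cm for a shift and 0.5 rad for a turn. A row lasts 1/8 s, in which the tool goes at most 62.5 mm and 10.7 degrees, less where a joint would pass 70% of its speed; a pose out of reach is approached as far as the arm can. A call with a number of a shift or a turn outside -1 to 1 is refused whole. A call with a gripper value outside its range is refused whole. The fingers move at their own pace and stop on an object; "newtons" is the grip in N (left out, the last holds). Time passes only in rows, so rows that repeat a pose let the fingers close, or fill a call up. It gives the time, the measured TCP pose, the force, the opening and the grip force at its end, in the units of the state.
- r.state(): the state, without advancing time (a new reading comes with each control period).
- r.camera(name): name is "scene" or "top" or "wrist"; returns a dict with "pixels" (420x560x3 uint8, blue, green, red), "range_z" (420x560 float32, m along the optical axis (not along the pixel's ray), 0 where there is no reading), "fx", "fy", "cx", "cy" (pixels), "rvec" (rotation vector, rad) and "tvec" (3), from world to camera coordinates, as OpenCV has them. Camera axes: x right, y down, z forward; pixel columns grow to the right and rows downward; lengths in m; the calibration is good to about 2 mm. A picture is of the moment at which its call begins.
- r.close_job(): hands the job in; it is judged then, once.
The state is a dict: "clock": time; "qpos": joint angles; "joint_velocities": joint speeds; "tau": joint torques, N m; "ee_pos": TCP position; "eef_rot": TCP orientation; "ft_force": force on the tool from outside, world axes, zero at the start; "wrist_torque": the same for the moment, N m; "opening": finger opening in m; "grip_force": force on a finger pad.
Only numpy, scipy, OpenCV 4.12 (cv2) and the standard library are available. Lean on these libraries where they do the work, as an engineer would, in place of code of your own. Each camera call takes 0.05 s, during which the arm holds its last target. There are 200 camera calls.

### The job

Move the probe carriage of the connector test jig to the open socket (not the one closed by a domed cap): swing the carriage's clamp lever over to release it, slide the carriage along its rail until the probe stands centred right above the open socket, and swing the lever fully back to lock the carriage there. Only then press the probe's spring plunger down by its round cap with the fingers to half its stroke (10 mm of 20), never near the bottom of its stroke, and finish the program while still holding it steadily there, because a colleague reads the meter meanwhile. Leave the loose things lying around as they are.

Things in the scene. Friction and masses are not known exactly. Their poses are not given: they have to be found in the camera images.
- jig: the test jig, fixed to the desk: aluminium base plate 170 (x) x 420 (y) x 12 mm with a steel rail 30 mm wide along y on its middle line, rail top 32 mm above the desk. Origin: centre of its underside, on the desk (z = 0); x points away from the robot side, y along the rail, z up. All positions below called 'jig x, y, z' are in this frame. Across the rail everything on the carriage stays at a fixed jig x
- carriage (a joint): travel of the grey carriage along the rail, m: 0 at the rail's -y end, 0.18 at the +y end, growing towards jig +y. The carriage block is 60 (x) x 170 (y) mm, its top 55 mm above the desk, its centre at jig x 0, y = -0.09 + travel. Unlocked it slides with 3 to 4 N and stays where it is left; locked, the lever's cam grips the rail and holds it: it only creeps (1 mm/s) under a steady side push of 8 N and slips above about 15 N
- grip_top (a point): centre of the top of the carriage's upright black grip post, 30 (jig x) x 18 (jig y) mm, reaching from 55 to 120 mm above the desk (this point at 120), at the carriage's centre: pinch it across jig y to slide the carriage. The lever's hub is 60 mm to its +y side, the plunger 60 mm to its -y side and 60 mm farther in jig x
- lever (a joint): angle of the clamp lever, rad: 0 = locked (at its stop, leaning 0.6 rad from upright towards jig -x, the robot side), 1.2 = fully released (at its other stop, leaning 0.6 rad towards jig +x). It turns about an axis along jig y, stays where it is left, and takes 5 to 15 N pushed along jig x at the knob. The carriage grips the rail near 0 and is free above about 0.6. Counts as released above 0.9, as locked below 0.15
- lever_knob (a point): centre of the 24 mm black ball on the end of the clamp lever, 75 mm from the hinge; the lever's rod is 12 mm thick. At 0 the knob is 42 mm to jig -x of the hinge and 118 mm above the desk; upright (0.6) 131 mm above the desk; at 1.2 42 mm to jig +x and 118 mm above the desk again
- lever_hinge (a point): hinge of the clamp lever: 56 mm above the desk, on the rail's middle line (jig x 0), 60 mm to the +y side of the grip post
- plunger (a joint): how far the spring plunger is pressed, m: 0 = up, 0.020 = bottomed. It moves straight down. Pressing takes 3 N to start and about 8 N at 0.010 (plus 0.5 N per mm), 13 N at the bottom; it springs up when let go
- cap_top (a point): centre of the flat top of the plunger's round black cap, 36 mm in diameter, 8 mm thick, 115 mm above the desk when up (105 mm when pressed 10 mm); under it a steel sleeve 28 mm in diameter whose top is 85 mm above the desk
- probe_tip (a point): lower end of the 8 mm brass probe pin, straight below the cap's centre; 46 mm above the desk when up (4 mm above the sockets' mouths), moves down with the plunger
- socket: the open socket: dark steel tube 25 mm outside, bore 17 mm and 22 mm deep, 30 mm tall, on a 32 mm square flange, fixed on the base plate at jig x 0.06, so in the probe's path. Origin: centre of its underside, 12 mm above the desk; its mouth is 30 mm higher
- capped: the other socket, same tube and flange but closed by a domed cap, 32 mm tall, also at jig x 0.06. Origin: centre of its underside, 12 mm above the desk. Which of the two sockets stands towards jig +y varies
- spare_cap: bystander: loose domed steel cap, 25 mm in diameter, 20 mm tall, on the base plate's robot-side edge; origin at its underside
- black_tape: bystander: roll of black tape lying flat, 68 mm across, 19 mm tall, on the desk on the robot's side of the jig; origin at its underside
- clear_tape: bystander: roll of clear tape lying flat, 96 mm across, 25 mm tall, beyond the jig; origin at its underside
- screwdriver: bystander: screwdriver lying beyond the jig, roughly along the rail's direction
- carton: bystander: small open cardboard box 90 x 80 x 85 mm off the jig's -y end; origin at its underside
- screw_jar: bystander: glass jar, 60 mm across, 75 mm tall, off the jig's +y end; origin at its underside
- plug: bystander: white plastic plug standing upright, 32 mm across, 42 mm tall, on the robot's side of the jig; origin at its underside
- pliers: bystander: steel locking pliers, about 190 mm long, 18 mm tall, lying on the robot's side of the jig

How it is judged:
By the outcome, as a careful person would: the job done as asked, in the order asked, and still so for the second after the job is handed in, while the arm keeps its last pose, push and grip.
It also fails if it takes over 64 s, if anything falls off the work surface, if the arm or the gripper's body presses on something with over 40 N, if the wrist force passes 120 N, or if a joint passes its speed limit or range.

## Working session

There is one attempt and no reset: what is moved stays moved. The work goes in short steps, Python scripts to look and compute and a tool call to move; the robot and the scene stay as the last step left them, time stands still between calls to the robot, and variables do not carry over. Pictures are saved under pics/ and viewed, at most 10 in all, crops included, and the job is handed in when it is done.

Besides the shell and the picture viewer there is one more tool, called after "Call:" by a JSON object that holds its "method" and its "body", one argument or row to a line. apply_moves: Moves the arm, as the interface text tells. Its arguments: {"type":"object","properties":{"increments":{"type":"string"},"newtons":{"type":"number"}},"required":["increments"]}

```bash
mkdir -p pics
cat > h.py <<'E'
from station import r
import numpy as np, cv2
def snap(n,f):
    c=r.camera(n); cv2.imwrite(f'pics/{f}.png',c['pixels']); np.savez(f'pics/{f}.npz',**c); return c
def load(f): return dict(np.load(f'pics/{f}.npz'))
def RT(c): return cv2.Rodrigues(c['rvec'])[0],c['tvec'].ravel()
def ray(c,u,v,z):
    R,t=RT(c); o=-R.T@t; d=R.T@np.array([(u-c['cx'])/c['fx'],(v-c['cy'])/c['fy'],1]); return o+d*(z-o[2])/d[2]
def cloud(c):
    R,t=RT(c); Z=c['range_z']; v,u=np.mgrid[:Z.shape[0],:Z.shape[1]]
    P=np.stack([(u-c['cx'])/c['fx']*Z,(v-c['cy'])/c['fy']*Z,Z],-1)
    W=(P-t)@R; W[Z==0]=np.nan; return W
E
python3 - <<'E'
from h import *
snap('top','t0');snap('scene','s0')
for n in('t0','s0'):
    c=load(n);R,t=RT(c);print(-R.T@t,R[2],c['fx'])
print(r.state())
E
```

```text
[0.47581468 0.01653386 1.18964504] [ 0.06478028  0.026354   -0.99755149] 537.0031822726748
[ 1.14158929 -0.34473362  0.84983946] [-0.5754092   0.3810963  -0.72365038] 419.33264205913855
{'clock': 0.1, 'qpos': array([69.84919452, 22.0131174 ,  0.93838209, 78.55668358, -0.35986603,
       79.5372865 , -2.66446413]), 'joint_velocities': array([-0.0549478 , -0.16891449, -0.03286982, -0.12971328, -0.04420588,
        0.09992423,  0.00899833]), 'tau': array([ 3.73952105e-03, -6.29136300e+01,  8.47937409e-01, -3.72759676e+01,
        1.68357702e-02,  1.04738027e-02,  7.42124058e-06]), 'ee_pos': array([ 0.17789656, -0.59866679,  0.23033866]), 'eef_rot': array([-1.79895801e+02,  2.79356492e-03,  1.65503681e+01]), 'ft_force': array([ 0.26029354, -0.57979642,  1.05136384]), 'wrist_torque': array([-0.00578479, -0.05768774, -0.03079272]), 'grip_force': 0.0, 'opening': 0.08534469678432313}
```

View pics/t0.png

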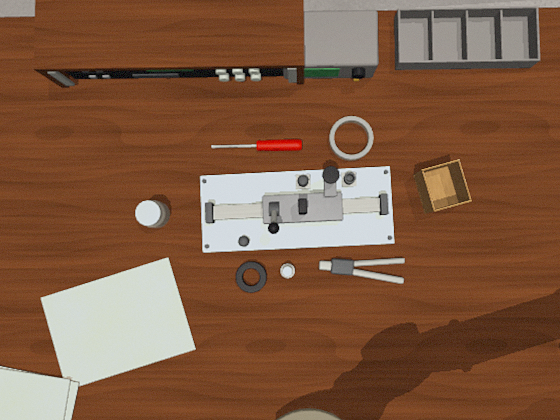

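View pics/s0.png

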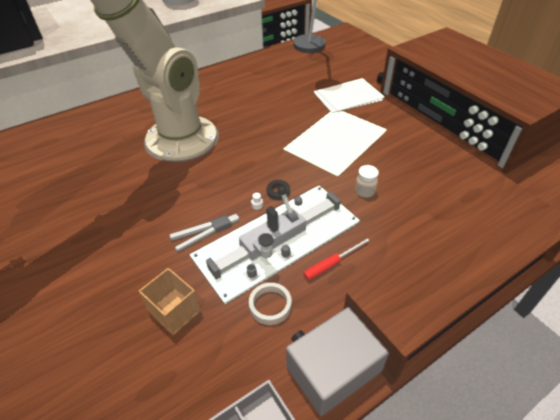

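Run:
```python
from h import *
c=load('t0');im=c['pixels']
m=(im.min(2)>200).astype(np.uint8); m[:150]=0;m[265:]=0;m[:,:190]=0;m[:,405:]=0
m=cv2.morphologyEx(m,cv2.MORPH_OPEN,np.ones((3,3)))
pts=cv2.findNonZero(m); rect=cv2.minAreaRect(pts); b=cv2.boxPoints(rect)
W=np.array([ray(c,u,v,.012) for u,v in b]); print(b,W.round(4))
cen=W.mean(0);print('cen',cen)
for i in range(4):
    d=W[(i+1)%4]-W[i];print(np.linalg.norm(d),np.degrees(np.arctan2(d[1],d[0])))
for n,u,v,z in[('knob',274,228,.118),('grip',302.5,202,.12),('cap',330,175,.115),('s+',303,181,.042),('s-',350,178.5,.042)]:
    print(n,ray(c,u,v,z).round(4))
a=cv2.resize(im[160:250,230:370],None,fx=5,fy=5,interpolation=cv2.INTER_CUBIC)
s=load('s0')['pixels']
cv2.imwrite('pics/z1.png',a)
cv2.imwrite('pics/z2.png',cv2.resize(s[180:300,190:350],None,fx=5,fy=5,interpolation=cv2.INTER_CUBIC))
```

```text
[[199.21696 175.33916]
 [389.2918  165.83543]
 [393.1247  242.49379]
 [203.04987 251.99751]] [[ 0.6237  0.2377  0.012 ]
 [ 0.6409 -0.1819  0.012 ]
 [ 0.4728 -0.1872  0.012 ]
 [ 0.4543  0.2284  0.012 ]]
cen [0.54791631 0.02423326 0.012     ]
0.4199456463355296 -87.64668424282972
0.16822442155156472 -178.20982699961664
0.41600407209595464 92.5466198202489
0.16963526980759 3.1269895920979547
knob [0.5033 0.0673 0.118 ]
grip [0.5547 0.01   0.12  ]
cap [ 0.6091 -0.0457  0.115 ]
s+ [0.6057 0.0081 0.042 ]
s- [ 0.6102 -0.0926  0.042 ]
```

View pics/z1.png

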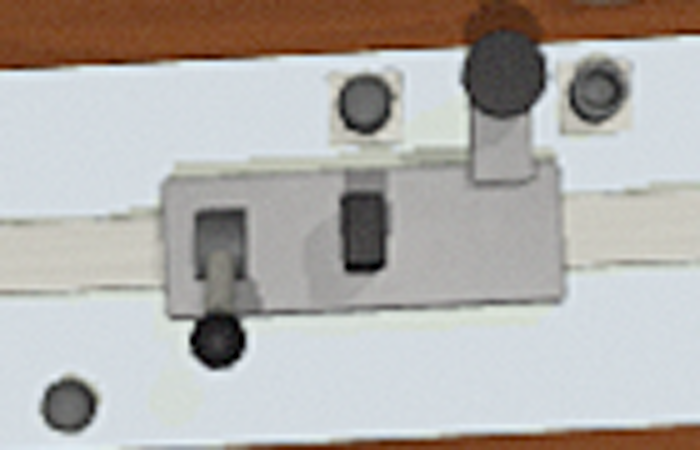

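View pics/z2.png

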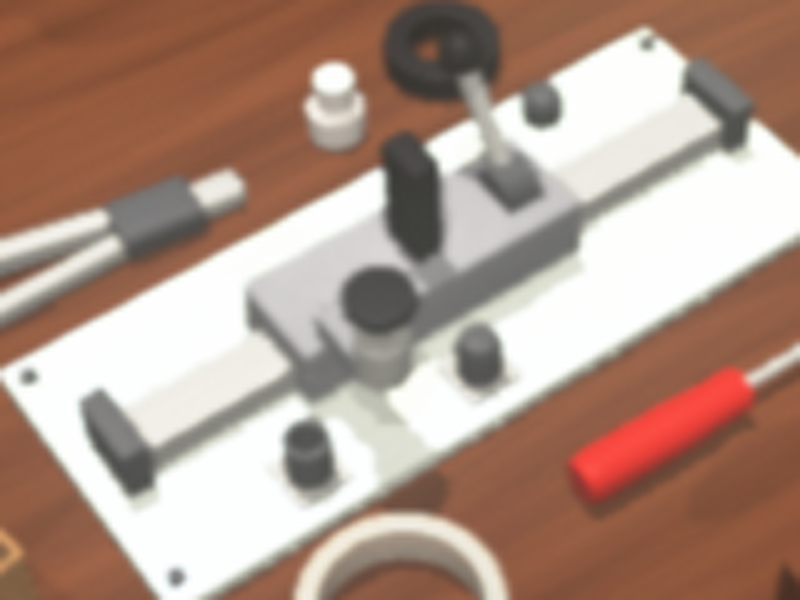

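The open socket is the −y one (top image 350,178, dark ring). The capped one is at (303,181). The knob is at (274,228), the grip at (302,202) and the plunger cap at (330,175). Jig yaw is about 2.4°. I'll approach the lever now.

Call:
{"method": "apply_moves", "body": {
  "increments": "0.12 0.12 0 0 0 -0.06 -1; 0.25 0.25 0 0 0 -0.12 -1; 0.37 0.37 0 0 0 -0.18 -1; 0.5 0.5 0 0 0 -0.25 -1; 0.62 0.62 0 0 0 -0.31 -1; 0.75 0.75 0 0 0 -0.37 -1; 0.87 0.87 0 0 0 -0.43 -1; 1 1 0 0 0 -0.494 -1",
  "newtons": 30
}}

```text
clock: 1.1
ee_pos: [0.2782, -0.4985, 0.2308]
eef_rot: [-179.9, 0.0, 2.3]
ft_force: [-0.4, -0.5, 1.0]
opening: 0.0003
grip_force: 0.0
```

Call:
{"method": "apply_moves", "body": {
  "increments": "0.12 0.12 0 0 0 0 -1; 0.25 0.25 0 0 0 0 -1; 0.37 0.37 0 0 0 0 -1; 0.5 0.5 0 0 0 0 -1; 0.62 0.62 0 0 0 0 -1; 0.75 0.75 0 0 0 0 -1; 0.87 0.87 0 0 0 0 -1; 1 1 0 0 0 0 -1"
}}

```text
clock: 2.1
ee_pos: [0.3788, -0.3983, 0.2313]
eef_rot: [-180.0, -0.0, 2.4]
ft_force: [-0.0, 0.3, 0.0]
opening: -0.0004
grip_force: 0.0
```

Call:
{"method": "apply_moves", "body": {
  "increments": "0.08 0.12 0 0 0 0 -1; 0.15 0.25 0 0 0 0 -1; 0.23 0.37 0 0 0 0 -1; 0.3 0.5 0 0 0 0 -1; 0.38 0.62 0 0 0 0 -1; 0.45 0.75 0 0 0 0 -1; 0.53 0.87 0 0 0 0 -1; 0.6 1 0 0 0 0 -1"
}}

```text
clock: 3.1
ee_pos: [0.4386, -0.2983, 0.2313]
eef_rot: [-180.0, -0.0, 2.4]
ft_force: [-0.4, 0.5, 0.3]
opening: 0.0001
grip_force: 0.0
```

Call:
{"method": "apply_moves", "body": {
  "increments": "0.06 0.12 0 0 0 0 -1; 0.1 0.25 0 0 0 0 -1; 0.1 0.37 0 0 0 0 -1; 0.1 0.5 0 0 0 0 -1; 0.1 0.62 0 0 0 0 -1; 0.1 0.75 0 0 0 0 -1; 0.1 0.87 0 0 0 0 -1; 0.1 1 0 0 0 0 -1"
}}

```text
clock: 4.1
ee_pos: [0.448, -0.1983, 0.2313]
eef_rot: [180.0, -0.0, 2.4]
ft_force: [0.3, -0.1, 0.1]
opening: 0.0
grip_force: 0.0
```

Call:
{"method": "apply_moves", "body": {
  "increments": "0 0.12 0 0 0 0 -1; 0 0.25 0 0 0 0 -1; 0 0.37 0 0 0 0 -1; 0 0.5 0 0 0 0 -1; 0 0.62 0 0 0 0 -1; 0 0.75 0 0 0 0 -1; 0 0.87 0 0 0 0 -1; 0 1 0 0 0 0 -1"
}}

```text
clock: 5.1
ee_pos: [0.4481, -0.0983, 0.2313]
eef_rot: [180.0, -0.0, 2.4]
ft_force: [-0.1, -0.5, -0.0]
opening: 0.0003
grip_force: 0.0
```

Call:
{"method": "apply_moves", "body": {
  "increments": "0 0.12 0 0 0 0 -1; 0 0.25 0 0 0 0 -1; 0 0.37 0 0 0 0 -1; 0 0.5 0 0 0 0 -1; 0 0.62 0 0 0 0 -1; 0 0.75 0 0 0 0 -1; 0 0.87 0 0 0 0 -1; 0.12 1 0 0 0 0 -1"
}}

```text
clock: 6.1
ee_pos: [0.4599, 0.0016, 0.2314]
eef_rot: [180.0, -0.0, 2.4]
ft_force: [0.8, -0.6, 0.1]
opening: -0.0
grip_force: 0.0
```

Run:
```python
from h import *
c=snap('wrist','w0');R,t=RT(c);print(-R.T@t,R,c['fx'])
```

```text
[0.52781355 0.00401735 0.37432875] [[ 4.25706965e-02 -9.99093049e-01  9.02890002e-04]
 [-9.62627546e-01 -4.07749647e-02  2.67741684e-01]
 [-2.67462041e-01 -1.22670968e-02 -9.63490309e-01]] 289.08454602279664
```

View pics/w0.png

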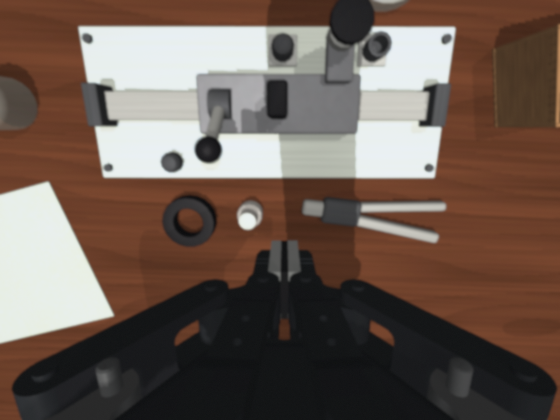

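The wrist view shows the knob at (208,149), grip top (277,98), cap (352,20), and the open socket ring at (377,46), partly hidden behind the plunger. Next I compute positions from it.

Run:
```python
from h import *
c=load('w0');a=np.radians(2.4);X=np.array([np.cos(a),np.sin(a)]);Y=np.array([-X[1],X[0]])
im=c['pixels']
hd=[ray(c,u,v,.012)[:2] for u,v in[(88,39),(446,39),(429,168),(108,168)]]
cen=np.mean(hd,0);print(cen,[np.degrees(np.arctan2(*(hd[i]-hd[j])[::-1])).round(2) for i,j in[(0,1),(3,2)]])
for n,u,v,z in[('knob',208,149,.118),('grip',277,90,.12),('cap',352,20,.115),('sock',377,45.5,.042)]:
    p=ray(c,u,v,z)[:2];print(n,p.round(4),((p-cen)@X).round(4),((p-cen)@Y).round(4))
g=cv2.cvtColor(im,cv2.COLOR_BGR2GRAY)
m=(g[60:125,255:300]<25).astype(np.uint8);print(cv2.boundingRect(m))
```

```text
[0.54828441 0.02369686] [np.float64(92.45), np.float64(92.43)]
knob [0.5055 0.0692] -0.0409 0.0472
grip [0.5558 0.0107] 0.007 -0.0133
cap [ 0.6105 -0.0465] 0.0592 -0.0727
sock [ 0.6118 -0.089 ] 0.0587 -0.1152
(17, 55, 12, 2)
```

Call:
{"method": "apply_moves", "body": {
  "increments": "0 0.15 0 0 0 0 -1; 0 0.3 0 0 0 0 -1; 0 0.45 0 0 0 0 -1; 0 0.65 -0.2 0 0 0 -1; 0 0.65 -0.5 0 0 0 -1; 0 0.65 -0.8 0 0 0 -1; 0 0.65 -1 0 0 0 -1; 0 0.65 -1 0 0 0 -1"
}}

```text
clock: 7.15
ee_pos: [0.4588, 0.0663, 0.1301]
eef_rot: [-180.0, 0.2, 2.4]
ft_force: [0.1, -0.2, -0.5]
opening: -0.0003
grip_force: 0.0
```

Call:
{"method": "apply_moves", "body": {
  "increments": "0.1 0.01 -0.2 0 0 0 -1; 0.2 0.01 -0.2 0 0 0 -1; 0.35 0.02 -0.2 0 0 0 -1; 0.5 0.02 -0.2 0 0 0 -1; 0.65 0.03 -0.2 0 0 0 -1; 0.8 0.03 -0.2 0 0 0 -1; 0.9 0.04 -0.2 0 0 0 -1; 1 0.04 -0.2 0 0 0 -1"
}}

```text
clock: 8.15
ee_pos: [0.5605, 0.07, 0.1116]
eef_rot: [-180.0, 0.0, 2.4]
ft_force: [-2.0, 0.4, -1.6]
opening: 0.0001
grip_force: 0.9
```

Run:
```python
from h import *
c=snap('wrist','w1')
s=snap('top','t1')
cv2.imwrite('pics/z3.png',cv2.resize(s['pixels'][160:250,230:370],None,fx=4,fy=4,interpolation=cv2.INTER_CUBIC))
```

```text
(no output)
```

View pics/w1.png

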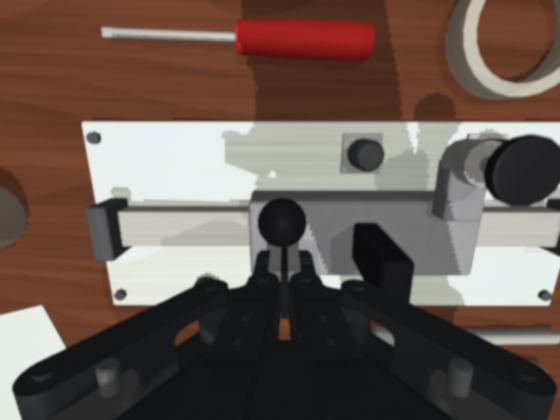

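The knob at (282,222) has swung over to +x, ahead of the fingers. I'll push a little further to its stop, then back off and lift.

Call:
{"method": "apply_moves", "body": {
  "increments": "0.04 0 0 0 0 0 -1; 0.08 0 0 0 0 0 -1; 0.1 0 0 0 0 0 -1; 0.1 0 0 0 0 0 -1; -0.1 0 0 0 0 0 -1; -0.1 -0.05 0.3 0 0 0 -1; -0.1 -0.2 0.6 0 0 0 -1; -0.1 -0.4 0.6 0 0 0 -1"
}}

```text
clock: 9.25
ee_pos: [0.5519, 0.0304, 0.1746]
eef_rot: [-180.0, -0.4, 2.5]
ft_force: [-0.6, -0.1, -1.0]
opening: 0.0002
grip_force: 0.0
```

Run:
```python
from h import *
c=snap('wrist','w2');cen=np.array([.5483,.0237])
a=np.radians(2.43);X=np.array([np.cos(a),np.sin(a)]);Y=np.array([-X[1],X[0]])
for f in('w1',):
    p=ray(load(f),282,222,.12)[:2];print('knob w1',(p-cen)@X,(p-cen)@Y)
g=[-.042*-.0132,0]
p=cen+.0*X-.0132*Y;print('grip world',p)
```

```text
knob w1 0.03663127017024082 0.04614220974712994
grip world [0.54885966 0.01051187]
```

View pics/w2.png

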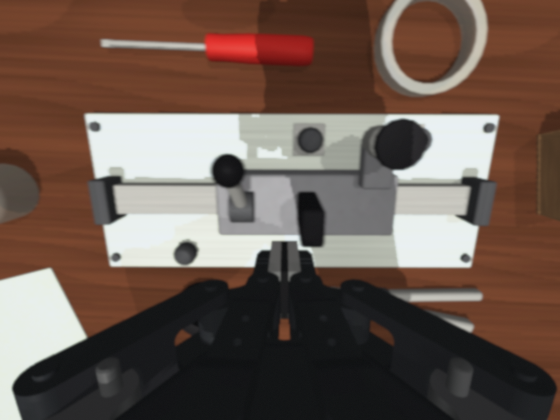

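Call:
{"method": "apply_moves", "body": {
  "increments": "-0.03 -0.1 0 0 0 0 0.1; -0.03 -0.2 0 0 0 0 0.1; -0.03 -0.2 -0.05 0 0 0 0.1; -0.03 -0.2 -0.25 0 0 0 0.1; -0.03 -0.2 -0.45 0 0 0 0.1; -0.03 -0.2 -0.65 0 0 0 0.1; -0.03 -0.2 -0.85 0 0 0 0.1; -0.03 -0.2 -0.95 0 0 0 0.1"
}}

```text
clock: 10.3
ee_pos: [0.5462, 0.0105, 0.0747]
eef_rot: [-180.0, 0.1, 2.4]
ft_force: [-0.1, 0.1, 0.0]
opening: 0.0468
grip_force: 0.0
```

Run:
```python
from h import *
cen=np.array([.5483,.0237]);c=load('w2')
a=np.radians(2.43);X=np.array([np.cos(a),np.sin(a)]);Y=np.array([-X[1],X[0]])
for n,u,v,z in[('knob',228,170,.118),('cap',400,144.5,.115)]:
    p=ray(c,u,v,z)[:2];print(n,(p-cen)@X,(p-cen)@Y)
```

```text
knob 0.04264611120136545 0.044779495679757704
cap 0.05999550163748588 -0.07376006543532547
```

Call:
{"method": "apply_moves", "body": {
  "increments": "0 0 0 0 0 0 -0.3; 0 0 0 0 0 0 -1; 0 0 0 0 0 0 -1; 0 0 0 0 0 0 -1; 0 0 0 0 0 0 -1; 0 0 0 0 0 0 -1; 0 0 0 0 0 0 -1; 0 0 0 0 0 0 -1",
  "newtons": 30
}}

```text
clock: 11.3
ee_pos: [0.5474, 0.0102, 0.0768]
eef_rot: [-180.0, -0.1, 2.4]
ft_force: [-1.8, 3.5, 4.9]
opening: 0.0177
grip_force: 33.8
```

Call:
{"method": "apply_moves", "body": {
  "increments": "0 -0.05 0 0 0 0 -1; 0 -0.11 0 0 0 0 -1; 0.01 -0.17 0 0 0 0 -1; 0.01 -0.24 0 0 0 0 -1; 0.01 -0.31 0 0 0 0 -1; 0.02 -0.37 0 0 0 0 -1; 0.02 -0.42 0 0 0 0 -1; 0.02 -0.42 0 0 0 0 -1"
}}

```text
clock: 12.3
ee_pos: [0.5491, -0.0338, 0.0768]
eef_rot: [179.9, -0.0, 2.3]
ft_force: [-2.8, 0.7, 9.5]
opening: 0.0176
grip_force: 34.4
```

Run:
```python
from h import *
cen=np.array([.5483,.0237])
a=np.radians(2.43);X=np.array([np.cos(a),np.sin(a)]);Y=np.array([-X[1],X[0]])
for f,n,u,v,z in[('s0','cap',265.8,238,.115),('s0','sock',251.4,267.4,.042),('s0','capped',285.7,247,.040),('t0','cap',331,175,.115),('t0','sock',349.5,178,.042),('t0','capped',303.2,180.5,.035)]:
    p=ray(load(f),u,v,z)[:2];print(f,n,((p-cen)@X).round(4),((p-cen)@Y).round(4))
s=snap('scene','s1');t=snap('top','t1b');w=snap('wrist','w3')
A=cv2.resize(s['pixels'][200:290,210:330],(800,600),interpolation=cv2.INTER_CUBIC)
cv2.imwrite('pics/z4.png',A)
```

```text
s0 cap 0.0618 -0.0711
s0 sock 0.0635 -0.117
s0 capped 0.0619 -0.0155
t0 cap 0.0577 -0.0739
t0 sock 0.058 -0.1178
t0 capped 0.0585 -0.0186
```

View pics/z4.png

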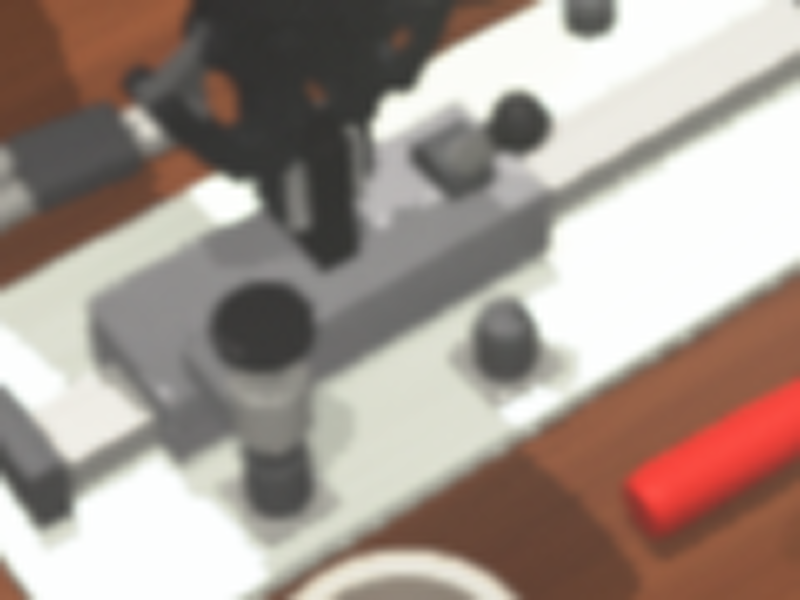

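View pics/w3.png

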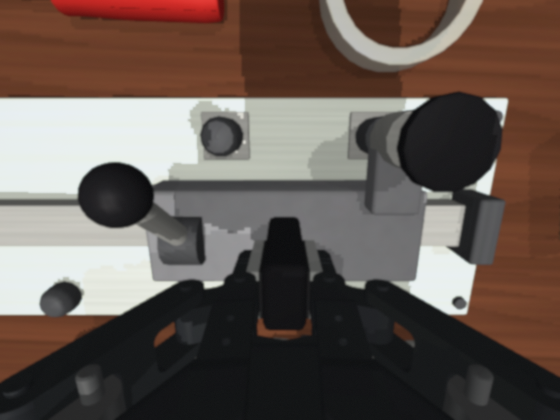

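The plunger (z4: cap 263,328; sleeve ~263,410) stands about over the open socket (278,485). Next I check the alignment numerically.

Run:
```python
from h import *
cen=np.array([.5483,.0237])
a=np.radians(2.43);X=np.array([np.cos(a),np.sin(a)]);Y=np.array([-X[1],X[0]])
J=lambda p:(((p[:2]-cen)@X).round(4),((p[:2]-cen)@Y).round(4))
def cap(f,box,th=45):
    g=load(f)['pixels'].max(2);x0,y0,x1,y1=box
    m=(g[y0:y1,x0:x1]<th).astype(np.uint8)
    k=max(cv2.findContours(m,0,1)[0],key=cv2.contourArea);(u,v),s,an=cv2.fitEllipse(k)
    return u+x0,v+y0,s
for f,b in[('w3',(395,85,510,195)),('s1',(238,240,262,258)),('t1b',(335,165,370,195)),('w2',(372,112,425,175))]:
    u,v,s=cap(f,b);print(f,'cap',round(u,1),round(v,1),np.round(s,1),J(ray(load(f),u,v,.115)))
# project predicted socket outlines in s1 for jy candidates
c=load('s1');g=c['pixels'].max(2)
def proj(c,x,y,z):
    p=np.r_[cen+x*X+y*Y,z];return cv2.projectPoints(p[None],c['rvec'],c['tvec'],np.array([[c['fx'],0,c['cx']],[0,c['fy'],c['cy']],[0,0,1.]]),None)[0].ravel()
for v in range(266,278): print(v,g[v,240:266].tolist())
for jy in(-.116,-.119):print(jy,proj(c,.06,jy,.042),proj(c,.06,jy,.016),proj(c,.06,jy,.115))
c=load('w3');print('w3 flange',[J(ray(c,u,v,.015)) for u,v in[(202,136),(249,136),(349,136)]])
g=c['pixels'].max(2);print(g[150,195:255].tolist(),g[150,340:375].tolist())
```

```text
w3 cap 449.9 143.4 [ 97.5 104.9] (np.float64(0.0603), np.float64(-0.117))Traceback (most recent call last):
  File "<stdin>", line 11, in <module>
  File "<stdin>", line 8, in cap
ValueError: max() iterable argument is empty
```

Run:
```python
from h import *
cen=np.array([.5483,.0237])
a=np.radians(2.43);X=np.array([np.cos(a),np.sin(a)]);Y=np.array([-X[1],X[0]])
J=lambda p:(((p[:2]-cen)@X).round(4),((p[:2]-cen)@Y).round(4))
def proj(c,x,y,z):
    p=np.r_[cen+x*X+y*Y,z];return cv2.projectPoints(p[None],c['rvec'],c['tvec'],np.array([[c['fx'],0,c['cx']],[0,c['fy'],c['cy']],[0,0,1.]]),None)[0].ravel().round(1)
c=load('s1');g=c['pixels'].max(2)
for v in range(240,260,2): print(v,g[v,236:264].tolist())
print()
for v in range(266,279): print(v,g[v,240:264].tolist())
for jy in(-.116,-.119):print(jy,[proj(c,.06,jy,z) for z in(.042,.027,.016,.08,.115)])
c=load('w3');g=c['pixels'].max(2);print(g[150,195:255].tolist(),g[150,340:375].tolist())
print([J(ray(c,u,150,.015)) for u in(202,249,349)])
```

```text
240 [144, 143, 143, 144, 145, 143, 141, 140, 139, 139, 139, 139, 141, 143, 145, 146, 146, 146, 146, 145, 136, 115, 96, 101, 120, 132, 140, 143]
242 [144, 143, 143, 144, 144, 144, 144, 143, 139, 131, 116, 102, 94, 92, 92, 95, 101, 114, 131, 141, 145, 145, 145, 145, 145, 146, 145, 145]
244 [143, 143, 143, 144, 144, 142, 132, 110, 85, 68, 60, 59, 58, 58, 57, 58, 58, 62, 75, 101, 126, 140, 145, 146, 145, 145, 142, 137]
246 [143, 143, 144, 145, 141, 124, 93, 67, 59, 58, 58, 57, 58, 57, 58, 57, 58, 58, 59, 62, 86, 124, 141, 142, 136, 127, 119, 115]
248 [142, 142, 143, 143, 134, 105, 73, 60, 59, 58, 58, 59, 58, 59, 58, 58, 58, 59, 58, 59, 74, 104, 118, 118, 115, 113, 112, 111]
250 [142, 139, 135, 135, 129, 104, 77, 66, 61, 59, 58, 59, 58, 58, 58, 58, 59, 58, 59, 59, 68, 93, 106, 109, 110, 110, 110, 110]
252 [138, 133, 133, 137, 135, 124, 97, 75, 70, 71, 65, 60, 59, 59, 59, 59, 59, 59, 59, 66, 84, 102, 109, 110, 110, 110, 110, 111]
254 [135, 123, 116, 126, 133, 135, 126, 106, 85, 72, 65, 61, 60, 59, 60, 62, 69, 83, 102, 114, 114, 111, 110, 109, 111, 119, 134, 155]
256 [137, 129, 115, 108, 11
[... 1918 characters left out ...]
48.7, 246.9])]
-0.119 [array([249.8, 266.8]), array([250.3, 270.6]), array([250.6, 273.2]), array([248.7, 257.1]), array([247.6, 247.5])]
[239, 234, 220, 198, 188, 187, 185, 178, 159, 133, 112, 93, 76, 69, 72, 77, 83, 88, 90, 92, 93, 95, 94, 95, 95, 95, 94, 93, 91, 87, 82, 76, 68, 60, 53, 48, 46, 47, 54, 74, 104, 125, 130, 133, 139, 144, 146, 145, 146, 145, 145, 145, 142, 136, 141, 162, 181, 189, 189, 189] [159, 159, 158, 159, 159, 158, 152, 134, 115, 111, 116, 119, 120, 120, 120, 120, 119, 119, 115, 106, 93, 78, 61, 48, 38, 35, 34, 39, 47, 52, 56, 57, 57, 58, 59]
[(np.float64(0.0502), np.float64(-0.0011)), (np.float64(0.0501), np.float64(-0.0338)), (np.float64(0.0501), np.float64(-0.1036))]
```

Run:
```python
from h import *
cen=np.array([.5483,.0237])
a=np.radians(2.43);X=np.array([np.cos(a),np.sin(a)]);Y=np.array([-X[1],X[0]])
J=lambda p:(((p[:2]-cen)@X).round(4),((p[:2]-cen)@Y).round(4))
c=load('w3');g=c['pixels'].max(2)
for v in(120,128,136,144):print(v,g[v,196:252:1].tolist(),g[v,343:372].tolist())
for u in(356,):print([J(ray(c,u,136,z)) for z in(.042,.015)])
print(J(ray(c,243,136,.035)),J(ray(c,201,136,.035)))
c=load('t1b');g=c['pixels'].max(2)[160:205,330:375];m=(g<75).astype(np.uint8)
k=max(cv2.findContours(m,0,1)[0],key=cv2.contourArea);print(cv2.minEnclosingCircle(k),cv2.boundingRect(k))
(u,v),_=cv2.minEnclosingCircle(k);print('top cap',J(ray(c,u+330,v+160,.115)))
# t0 socket flange bounds and cap
c=load('t0');g=c['pixels'].max(2);print(g[179,335:365].tolist(),g[171,335:365].tolist())
g=g[160:190,315:347];m=(g<75).astype(np.uint8);k=max(cv2.findContours(m,0,1)[0],key=cv2.contourArea);(u,v),q=cv2.minEnclosingCircle(k);print(u,v,q,'t0 cap',J(ray(c,u+315,v+160,.115)))
for u in(342,350,358):print(u,J(ray(c,u,179,.042)),J(ray(c,u,179,.015)))
```

```text
120 [188, 188, 188, 186, 178, 162, 147, 143, 142, 136, 122, 101, 77, 59, 54, 53, 55, 58, 61, 64, 65, 63, 60, 58, 55, 53, 50, 48, 47, 46, 45, 44, 45, 45, 46, 49, 58, 78, 101, 121, 134, 142, 146, 147, 149, 149, 149, 148, 148, 148, 144, 137, 141, 163, 182, 190] [190, 190, 190, 190, 185, 168, 140, 124, 133, 145, 150, 151, 151, 151, 151, 151, 150, 150, 146, 140, 126, 105, 80, 61, 49, 43, 39, 38, 39]
128 [189, 188, 189, 186, 174, 140, 94, 62, 58, 60, 63, 69, 79, 87, 91, 93, 95, 95, 95, 96, 95, 95, 94, 94, 95, 96, 97, 97, 97, 97, 97, 95, 92, 85, 71, 57, 49, 47, 45, 42, 39, 38, 38, 44, 68, 103, 131, 145, 148, 149, 146, 138, 138, 160, 182, 191] [190, 190, 190, 185, 171, 148, 125, 122, 136, 142, 136, 127, 120, 109, 86, 58, 39, 35, 34, 34, 35, 34, 35, 37, 42, 49, 55, 58, 59]
136 [222, 198, 182, 160, 122, 79, 61, 61, 62, 63, 64, 63, 64, 64, 71, 85, 95, 98, 97, 98, 101, 104, 104, 103, 104, 102, 102, 101, 101, 100, 99, 99, 97, 96, 94, 91, 81, 66, 54, 47, 42, 40, 37, 37, 36, 43, 71, 113, 139, 148, 147, 139, 136, 157, 180, 189] [162, 161, 160, 160, 152, 133, 115, 115, 120, 123, 119, 106, 80, 51, 35,
[... 654 characters left out ...]
9, 1, 2)
top cap (np.float64(0.0255), np.float64(-0.1302))
[71, 62, 86, 187, 233, 233, 218, 192, 155, 48, 100, 89, 98, 116, 114, 105, 97, 65, 51, 87, 152, 211, 230, 224, 223, 226, 225, 224, 226, 225] [67, 62, 46, 75, 193, 237, 228, 229, 229, 231, 224, 198, 181, 170, 179, 168, 169, 194, 204, 205, 218, 229, 227, 225, 223, 226, 223, 226, 225, 224]
15.285714149475098 14.0 9.004633903503418 t0 cap (np.float64(0.0598), np.float64(-0.0726))
342 (np.float64(0.0567), np.float64(-0.1017)) (np.float64(0.0597), np.float64(-0.104))
350 (np.float64(0.0558), np.float64(-0.1188)) (np.float64(0.0588), np.float64(-0.1215))
358 (np.float64(0.0549), np.float64(-0.1358)) (np.float64(0.0579), np.float64(-0.1389))
```

Call:
{"method": "apply_moves", "body": {
  "increments": "0 -0.005 0 0 0 0 -1; 0 -0.01 0 0 0 0 -1; 0 -0.015 0 0 0 0 -1; 0 -0.015 0 0 0 0 -1; 0 -0.015 0 0 0 0 -1; 0 -0.015 0 0 0 0 -1; 0 -0.015 0 0 0 0 -1; 0 -0.015 0 0 0 0 -1"
}}

```text
clock: 13.45
ee_pos: [0.5491, -0.0343, 0.0768]
eef_rot: [180.0, -0.0, 2.4]
ft_force: [-2.2, 2.3, 8.7]
opening: 0.0177
grip_force: 34.4
```

Call:
{"method": "apply_moves", "body": {
  "increments": "0 -0.005 0 0 0 0 -1; 0 -0.01 0 0 0 0 -1; 0 -0.01 0 0 0 0 -1; 0 -0.01 0 0 0 0 -1; 0 -0.01 0 0 0 0 -1; 0 -0.01 0 0 0 0 -1; 0 -0.01 0 0 0 0 -1; 0 -0.01 0 0 0 0 -1"
}}

```text
clock: 14.45
ee_pos: [0.5492, -0.0353, 0.0768]
eef_rot: [180.0, -0.0, 2.4]
ft_force: [-2.1, 2.1, 8.8]
opening: 0.0177
grip_force: 34.3
```

Call:
{"method": "apply_moves", "body": {
  "increments": "0 0 0 0 0 0 -0.2; 0 0 0 0 0 0 0; 0 0 0 0 0 0 0; 0 0 0 0 0 0 0; 0 0 0.25 0 0 0 0; 0 0 0.5 0 0 0 0; 0 0 0.75 0 0 0 0; 0 0 1 0 0 0 0"
}}

```text
clock: 15.45
ee_pos: [0.5489, -0.0346, 0.1771]
eef_rot: [180.0, 0.0, 2.4]
ft_force: [-0.6, 0.3, -0.4]
opening: 0.0426
grip_force: 0.0
```

Call:
{"method": "apply_moves", "body": {
  "increments": "0.1 0.1 0 0 0 0 -1; 0.3 0.2 0 0 0 0 -1; 0.5 0.3 0 0 0 0 -1; 0.7 0.4 0 0 0 0 -1; 0.86 0.5 0 0 0 0 -1; 0.86 0.62 0 0 0 0 -1; 0.86 0.62 0 0 0 0 -1; 0.86 0.62 0 0 0 0 -1"
}}

```text
clock: 16.45
ee_pos: [0.6346, 0.0271, 0.1761]
eef_rot: [180.0, 0.0, 2.4]
ft_force: [0.4, -0.5, -0.0]
opening: -0.0002
grip_force: 0.0
```

Run:
```python
from h import *
t=snap('top','t2');s=snap('scene','s2')
A=cv2.resize(t['pixels'][160:250,290:400],(600,491),interpolation=cv2.INTER_CUBIC)
cv2.imwrite('pics/z5.png',A)
c=s;g=c['pixels'].max(2)
for v in (246,248,250): print(v,g[v,236:264].tolist())
for v in (268,270,272): print(v,g[v,236:264].tolist())
```

```text
246 [148, 149, 149, 149, 141, 120, 95, 81, 78, 78, 77, 78, 78, 78, 78, 78, 76, 76, 76, 91, 124, 144, 149, 147, 140, 131, 124, 119]
248 [148, 148, 149, 145, 128, 101, 83, 79, 80, 79, 80, 80, 79, 79, 79, 80, 79, 79, 79, 82, 98, 118, 126, 123, 118, 116, 115, 115]
250 [157, 155, 164, 174, 155, 113, 87, 81, 82, 81, 82, 81, 82, 81, 81, 81, 81, 82, 80, 76, 84, 103, 113, 115, 114, 113, 113, 114]
268 [124, 128, 149, 173, 192, 209, 218, 221, 218, 192, 142, 104, 97, 98, 101, 97, 91, 85, 83, 95, 133, 173, 193, 203, 214, 221, 224, 226]
270 [204, 198, 211, 219, 223, 225, 225, 225, 223, 210, 156, 103, 88, 87, 86, 87, 89, 88, 86, 87, 117, 161, 194, 218, 225, 226, 225, 225]
272 [248, 234, 228, 227, 229, 232, 222, 204, 190, 176, 138, 97, 83, 84, 84, 85, 84, 81, 79, 78, 101, 147, 181, 209, 222, 225, 226, 227]
```

View pics/z5.png

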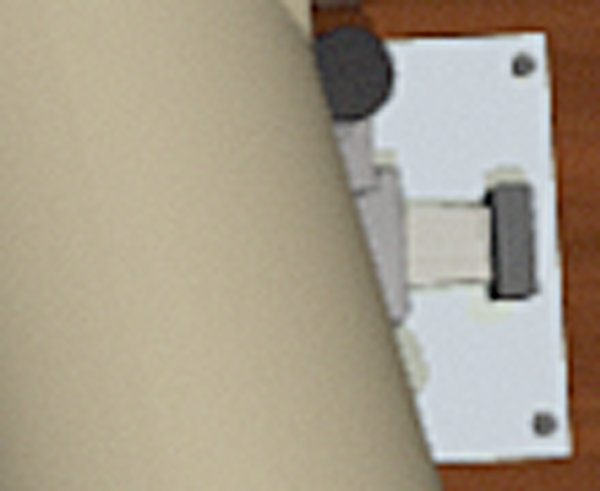

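The top view (z5) shows the cap's right edge at 394, so the cap shifted about 45 mm and is aligned within about 1 mm. Now I lock the lever.

Call:
{"method": "apply_moves", "body": {
  "increments": "0 0 -0.2 0 0 0 -1; 0 0 -0.4 0 0 0 -1; 0 0 -0.66 0 0 0 -1; -0.1 0 -0.66 0 0 0 -1; -0.2 0 -0.66 0 0 0 -1; -0.32 -0.01 -0.66 0 0 0 -1; -0.44 -0.02 -0.66 0 0 0 -1; -0.56 -0.02 -0.66 0 0 0 -1"
}}

```text
clock: 17.55
ee_pos: [0.5783, 0.0252, 0.1109]
eef_rot: [180.0, -0.0, 2.4]
ft_force: [1.8, 0.4, 1.4]
opening: -0.0
grip_force: 0.9
```

Call:
{"method": "apply_moves", "body": {
  "increments": "-0.1 0 0 0 0 0 -1; -0.2 -0.01 0 0 0 0 -1; -0.3 -0.01 0 0 0 0 -1; -0.4 -0.02 0 0 0 0 -1; -0.48 -0.02 0 0 0 0 -1; -0.51 -0.02 0 0 0 0 -1; -0.53 -0.02 0 0 0 0 -1; -0.54 -0.02 0 0 0 0 -1"
}}

```text
clock: 18.55
ee_pos: [0.5277, 0.0229, 0.1102]
eef_rot: [-180.0, -0.3, 2.4]
ft_force: [20.0, -0.4, -16.1]
opening: -0.0
grip_force: 9.8
```

Call:
{"method": "apply_moves", "body": {
  "increments": "0.1 0 0 0 0 0 -1; 0.25 0 0 0 0 0 -1; 0.25 0 0.2 0 0 0 -1; 0.25 0 0.4 0 0 0 -1; 0.3 -0.1 0.6 0 0 0 -1; 0.4 -0.2 0.6 0 0 0 -1; 0.5 -0.35 0.6 0 0 0 -1; 0.6 -0.5 0.6 0 0 0 -1"
}}

```text
clock: 19.55
ee_pos: [0.5851, -0.028, 0.169]
eef_rot: [-180.0, 0.1, 2.4]
ft_force: [0.9, -0.8, 0.5]
opening: -0.0001
grip_force: 0.0
```

Call:
{"method": "apply_moves", "body": {
  "increments": "0.1 -0.15 0 0 0 0 -1; 0.2 -0.3 0 0 0 0 -1; 0.26 -0.5 0 0 0 0 -1; 0.26 -0.65 0 0 0 0 -1; 0.26 -0.65 0 0 0 0 -1; 0.26 -0.65 0 0 0 0 -1; 0.26 -0.65 0 0 0 0 -1; 0.26 -0.65 0 0 0 0 -1"
}}

```text
clock: 20.55
ee_pos: [0.611, -0.0909, 0.1704]
eef_rot: [-180.0, -0.0, 2.5]
ft_force: [-0.5, -0.4, -0.2]
opening: -0.0002
grip_force: 0.0
```

Run:
```python
from h import *
snap('wrist','w4');s=snap('scene','s3')
g=s['pixels'].max(2)
A=cv2.resize(s['pixels'][170:290,190:350],(800,600),interpolation=cv2.INTER_CUBIC)
w=load('w4')['pixels']
cv2.imwrite('pics/z6.png',np.hstack([A[:, 100:500],cv2.resize(w,(400,300))] if 0 else [np.vstack([cv2.resize(A,(533,400))]),np.vstack([cv2.resize(w[:, :],(266,200)),np.zeros((200,266,3),np.uint8)])]))
```

```text
(no output)
```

View pics/z6.png

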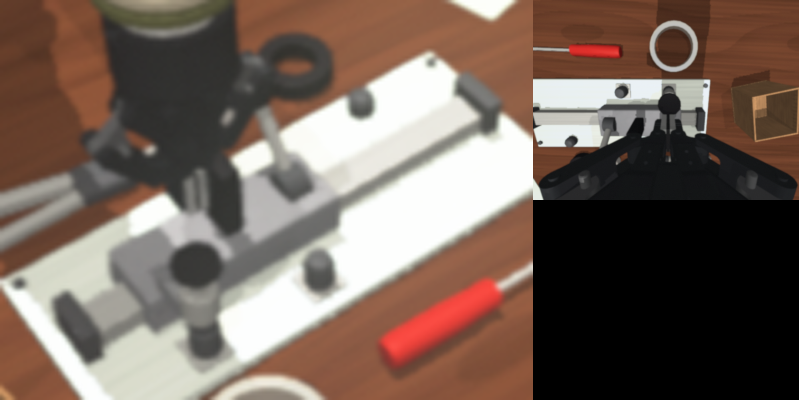

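Lever is leaning to the robot side, at its stop. Now a numeric check that the carriage stayed, and the descent.

Run:
```python
from h import *
g=load('s3')['pixels'].max(2)
for v in (248,250): print(v,g[v,236:264].tolist())
for v in (270,272): print(v,g[v,236:264].tolist())
c=load('w4');W=cloud(c);cen=np.array([.5483,.0237])
a=np.radians(2.43);X=np.array([np.cos(a),np.sin(a)]);Y=np.array([-X[1],X[0]])
g=c['pixels'].max(2);ok=(W[...,2]>.110)&(W[...,2]<.119)
x=(W[...,:2]-cen)@X;y=(W[...,:2]-cen)@Y
k=ok&(abs(x-.06)<.03)&(abs(y+.117)<.03);print('cap',k.sum(),[(q[k].min().round(4),q[k].max().round(4)) for q in(x,y)],np.median(W[...,2][k]))
k=(W[...,2]>.112)&(W[...,2]<.15)&(abs(y-.002)<.03);print('knob',k.sum(),np.median(x[k]) if k.any() else 0, np.median(W[...,2][k]))
```

```text
248 [140, 138, 137, 132, 113, 82, 61, 57, 57, 57, 57, 57, 57, 57, 58, 58, 58, 58, 59, 68, 95, 119, 123, 115, 110, 108, 107, 107]
250 [124, 120, 115, 112, 97, 74, 59, 56, 57, 56, 57, 57, 57, 57, 58, 58, 59, 59, 59, 62, 75, 95, 105, 106, 106, 106, 106, 105]
270 [191, 188, 201, 210, 216, 218, 219, 219, 216, 200, 148, 96, 82, 80, 79, 80, 83, 82, 80, 89, 146, 226, 250, 253, 254, 254, 254, 254]
272 [219, 219, 219, 220, 220, 217, 204, 192, 181, 167, 130, 90, 76, 77, 78, 79, 77, 75, 73, 74, 98, 156, 221, 248, 253, 254, 254, 254]
cap 1783 [(np.float64(0.0444), np.float64(0.0775)), (np.float64(-0.1366), np.float64(-0.1017))] 0.11532883515909069
knob 0 0 nan
  return _methods._mean(a, axis=axis, dtype=dtype,
  ret = ret.dtype.type(ret / rcount)
```

Call:
{"method": "apply_moves", "body": {
  "increments": "0.02 -0.01 -0.1 0 0 0 -1; 0.02 -0.01 -0.2 0 0 0 -1; 0.02 -0.01 -0.3 0 0 0 -1; 0.02 -0.01 -0.4 0 0 0 -1; 0.02 -0.01 -0.45 0 0 0 -1; 0.02 -0.01 -0.49 0 0 0 -1; 0.02 -0.01 -0.51 0 0 0 -1; 0.02 -0.01 -0.51 0 0 0 -1"
}}

```text
clock: 21.65
ee_pos: [0.6131, -0.0926, 0.1194]
eef_rot: [-180.0, -0.0, 2.4]
ft_force: [0.1, -0.8, 0.4]
opening: -0.0
grip_force: 0.0
```

Call:
{"method": "apply_moves", "body": {
  "increments": "0 0 -0.02 0 0 0 -1; 0 0 -0.04 0 0 0 -1; 0 0 -0.06 0 0 0 -1; 0 0 -0.08 0 0 0 -1; 0 0 -0.1 0 0 0 -1; 0 0 -0.12 0 0 0 -1; 0 0 -0.12 0 0 0 -1; 0 0 -0.12 0 0 0 -1"
}}

```text
clock: 22.65
ee_pos: [0.6132, -0.0926, 0.1077]
eef_rot: [180.0, -0.0, 2.4]
ft_force: [-2.0, 0.0, 5.3]
opening: 0.0003
grip_force: 3.0
```

Call:
{"method": "apply_moves", "body": {
  "increments": "0 0 -0.01 0 0 0 -1; 0 0 -0.02 0 0 0 -1; 0 0 -0.028 0 0 0 -1; 0 0 -0.028 0 0 0 -1; 0 0 -0.028 0 0 0 -1; 0 0 -0.028 0 0 0 -1; 0 0 -0.028 0 0 0 -1; 0 0 -0.028 0 0 0 -1"
}}

```text
clock: 23.65
ee_pos: [0.6132, -0.0926, 0.1051]
eef_rot: [180.0, -0.0, 2.4]
ft_force: [-2.3, 0.3, 7.0]
opening: -0.0001
grip_force: 3.6
```

Run:
```python
from h import *
F=[];c=None
for i in range(8):
    c=r.camera('wrist');s=r.state();F.append(np.r_[s['ft_force'],s['ee_pos']])
print(np.mean(F,0).round(4))
W=cloud(c);cen=np.array([.5483,.0237]);a=np.radians(2.43);X=np.array([np.cos(a),np.sin(a)]);Y=np.array([-X[1],X[0]])
x=(W[...,:2]-cen)@X;y=(W[...,:2]-cen)@Y
k=(abs(x-.068)<.008)&(abs(y+.118)<.014)&(W[...,2]>.09)&(W[...,2]<.116);print(k.sum(),np.median(W[...,2][k]))
```

```text
[-2.9179  0.0937  7.3867  0.6132 -0.0926  0.1051]
1059 0.1054220433757689
```

```bash
python3 -c "
from station import r
print(r.close_job())"
```

```text
the job is handed in; nothing more can be done
None
```

The job is handed in: by my measurements the carriage is locked with the probe within about 1–2 mm of centre over the open (−y) socket, and the plunger is held at about 10 mm (TCP z 0.105 m, about 7.4 N); I viewed 11 pictures, one over the limit of 10.

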